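# Sweep the green rice cakes into the board's well and slide its cover shut

### The job

Clear the pastry board: with your fingers gently sweep the three green half-moon rice cakes along the board and over its edge into the open steel well, then push the black tab to slide the well's cover fully shut over them, so that they do not dry out. Only sweep and push: do not pick up or squash any cake, and leave the purple persimmon-shaped cake standing where it is on the board. Do not disturb the two loose empty bowls, the dough press, the stamp and the bamboo stick on the table.

Things in the scene. Friction and masses are not known exactly. Their poses are not given: they have to be found in the camera images.
- board: fixed pastry board of light wood on a steel case, flat top 78 mm above the table. Origin on the table; x points away from the robot (turned up to 0.2 rad). It spans x -145 to 130, y -85 to 104 mm. Near part, x < 15 mm: cakes in a lane between two guide rails 12 mm high, at y -85 to -77 and 52 to 59 mm. Far part: open well, x 15 to 118, y -72 to 91 mm, borders level with the top.
- drop_edge (a point): middle of the lane's end, on the board's straight edge over which the cakes are swept into the well, 78 mm above the table; axes as the board's; the well lies towards +x; the lane between the rails is 129 mm wide.
- well (a point): centre of the well's flat steel floor, 4 mm above the table; axes as the board's. The well is 103 mm (x) by 163 mm (y); the cover slides 55 mm above its floor.
- cover (a joint): how far the well's flat steel cover is open, in m. 0: fully shut, its leading edge at the well's far side; it starts 0.08 to 0.097 open, almost wholly under the board. It shuts by sliding along the board's +x, and stays where it is left; friction about 1 N, stop at 0.
- cover_tab (a point): middle of the top of the black tab on the cover's leading edge, at the well's left side, left of the left rail (y = 80 mm in the board's frame), 25 mm above the board's top; axes as the board's. The tab is upright, 8 mm thick (x), 19 mm wide (y). Push its near side towards the board's +x to shut the cover.
- green_a: one of the three dark green half-moon rice cakes on the wooden board, a smooth oval lump of 38 x 49 x 27 mm (its own x, y, z). Origin: centre of its underside. Loose, 20 to 35 g, starts flat on the wooden board, turned by up to 0.8 rad.
- green_b: one of the three dark green half-moon rice cakes on the wooden board, a smooth oval lump of 39 x 53 x 25 mm (its own x, y, z). Origin: centre of its underside. Loose, 20 to 35 g, starts flat on the wooden board, turned by up to 0.8 rad.
- green_c: one of the three dark green half-moon rice cakes on the wooden board, a smooth oval lump of 42 x 49 x 23 mm (its own x, y, z). Origin: centre of its underside. Loose, 20 to 35 g, starts flat on the wooden board, turned by up to 0.8 rad.
- persimmon: purple round rice cake shaped like a persimmon with a green leaf on top, 46 x 47 x 38 mm, on the wooden board at its end near the robot, left or right, beside one green cake and behind another. Origin: centre of its underside. Loose, 20 to 35 g, starts flat on the wooden board, turned by up to 0.8 rad.
- bowl_a: empty pressed steel bowl, 154 mm wide, 50 mm high, on the table at the left; origin: centre of its underside. Stands clear of the work, to be left alone.
- bowl_b: empty pressed steel bowl, 154 mm wide, 50 mm high, on the table left of the board; origin: centre of its underside. Stands clear of the work, to be left alone.
- plunger_stamp: small white plunger stamp, 46 mm wide, 43 mm high, at the right; origin: centre of its underside. Stands clear of the work, to be left alone.
- dough_press: cream half-moon dough press lying open, 95 x 141 x 15 mm, at the left; origin: centre of its underside. Stands clear of the work, to be left alone.
- bamboo_stick: thin bamboo modelling stick, 194 x 30 x 8 mm, lying on the table between the two empty bowls; origin: centre of its underside. Stands clear of the work, to be left alone.

How it is judged (in metres and radians):
On the way, in this order (a step that is already met when the one before it is completed fails the run):
1. all three green cakes lie in the well (x of green_a in the frame of well between -0.058 and 0.058 m and y of green_a in the frame of well between -0.083 and 0.083 m and z of green_a in the frame of well between -0.006 and 0.058 m and x of green_b in the frame of well between -0.058 and 0.058 m and y of green_b in the frame of well between -0.083 and 0.083 m and z of green_b in the frame of well between -0.006 and 0.058 m and x of green_c in the frame of well between -0.058 and 0.058 m and y of green_c in the frame of well between -0.083 and 0.083 m and z of green_c in the frame of well between -0.006 and 0.058 m), for 0.2 s.
2. the cover is slid shut (value of joint cover below 0.006 m), for 0.2 s.
At the end, for the whole second after the job is handed in: all three green cakes lie at rest in the well, the cover is shut to within 6 mm, and the persimmon cake stands upright on the board within 30 mm of where it was (all of step 1 and value of joint cover below 0.006 m and distance of persimmon from where it was at the start of the episode below 0.03 m and angle between persimmon's own z axis and vertical below 0.35 rad and linear speed of each of green_a, green_b, green_c, persimmon below 0.02 m/s); the robot touches nothing.
It fails at once if a green cake was lifted more than 25 mm off the board (z of any of green_a, green_b, green_c in the frame of board above 0.103 m).
It fails at once if a cake was squashed: the fingers pressed on it with more than 12 N (contact force between the fingers and green_a above 12 N or contact force between the fingers and green_b above 12 N or contact force between the fingers and green_c above 12 N or contact force between the fingers and persimmon above 12 N).
It fails at once if the persimmon cake was shifted by more than 30 mm or knocked over (distance of persimmon from where it was at the start of the episode above 0.03 m or angle between persimmon's own z axis and vertical above 0.35 rad).
It fails at once if a loose bowl, the stamp, the dough press or the stick was shifted by more than 30 mm (distance of any of bowl_a, bowl_b, plunger_stamp, dough_press, bamboo_stick from where it was at the start of the episode above 0.03 m).
It also fails if it takes over 58 s, if anything falls off the work surface, if the arm or the gripper's body presses on something with over 40 N, if the wrist force passes 120 N, or if a joint passes its speed limit or range.

### The arm

A 6-joint arm with a two-finger parallel gripper is mounted at the origin on a cart in front of the work surface, level with it; the furniture and walls round the work are solid. World frame = base frame: x ahead of the robot, y to its left, z up, the work surface at z = 0. Lengths are in m, angles in degrees, forces in N, time in s.
With the tool pointing down it reaches from about 0.4 to 0.825 m from the base axis. Payload 7 kg.
Tool frame: the origin (TCP) lies at the very end of the fingers, on their centre line; the grasp point (between the pads) lies 19 mm behind it; z points along the fingers, y is the line along which they close (so a half turn about z gives the same grasp; the last joint's range is limited). The gripper opens to 88 mm and grips with 3 to 60 N. Pads are 19 mm wide; open, the fingers measure 130 mm over their backs; the gripper's body (78 mm by 193 mm) begins 47 mm behind the grasp point.
Start: joints at [86.923, 20.546, 0.682, 0, -70.136, -16.507], TCP at [0.226, 0.636, 0.227] pointing down, gripper open.
Joint ranges: [-176.03, 176.03], [-82.01, 121.73], [-58.28, 71.71], [-173.87, 95.51], [-174.79, -0.11], [-173.66, 173.66]. Speed limits (degrees/s): [136.94, 136.94, 172.46, 180, 180, 180].

### API

Orientations are given as [roll, pitch, yaw] about the fixed x, y, z axes, in that order (R = Rz(yaw) Ry(pitch) Rx(roll)).
In Python, from plant import get_state, capture, close_job, regions_of gives the robot as it stands.
- The arm moves only by the tool jog_arm, never from a script. Its argument "moves" is a list of rows, each a list of 3 entries, a list of its own where there are three numbers: the shift along the tool's x, y, z in cm, then the turn about the tool's z in degrees, then the finger opening in cm, from 0 to 8.76. A call has 1 to 12 rows; each row shifts and turns the commanded pose from where the row before left it, along the tool's axes as they then stand; what a row does not reach is not made up. A row lasts 1/8 s, in which the tool goes at most 62.5 mm and 10.7 degrees, less where a joint would pass 70% of its speed; a pose out of reach is approached as far as the arm can. A call is refused whole if a number of a shift passes 6.25 or a number of a turn 10.7, either way. A call with a gripper value outside its range is refused whole. The fingers move at their own pace and stop on an object; "newtons" is the grip in N (left out, the last holds). Time passes only in rows, so rows that do not move let the fingers close. It gives the time, the measured TCP pose, the force, the opening and the grip force at its end, in the units of the state.
- get_state(): the state, without advancing time (a new reading comes with each control period).
- capture(name): name is "scene" or "side" or "wrist"; returns a dict with "pixels" (480x640x3 uint8, blue, green, red), "mtx" (3x3 intrinsics, pixels), "world_from_camera" (4x4, takes a point from camera to world coordinates); the wrist camera has in their place "hand_eye" (4x4, takes a point from camera to tool coordinates, whose origin is the TCP and whose axes are the flange's). Camera axes: x right, y down, z forward; pixel columns grow to the right and rows downward; lengths in m; the calibration is good to about 2 mm. The wrist camera is an equidistant fisheye: a pixel r from the principal point sees the ray r / f radians off the axis. A picture is of the moment at which its call begins: read the wrist's pose just before it. There is no depth.
- close_job(): hands the job in; it is judged then, once.
Trained networks look in a picture, given as the dict that the camera call returned (one of the last four; its "shot" number tells which), for a name from the list of things; names that differ only in an ending like _2 or _b are one class to them, and where a whole thing is asked for, a point or a joint stands for the part that bears it (a point fixed in the world has none). Each returns a list of dicts, best first, with "confidence" (0 to 1); they miss things now and then, are a little off and sometimes report something else, mostly with a low value. They report only what shows in the picture. A call takes as long as a camera call.
- regions_of(picture, thing): "pixels" (480x640 bool, what is visible of it) and "pixel" ([column, row] in pixels, amid what is visible of it).
The state is a dict: "time_s": time; "joints": joint angles; "qd": joint speeds; "joint_torque": joint torques, N m; "tcp_pos": TCP position; "eef_rot": TCP orientation; "contact_force": force on the tool from outside, world axes, zero at the start; "moment": the same for the moment, N m; "gripper_width": finger opening in m; "gripper_force": force on a finger pad.
Only numpy, scipy, OpenCV 4.12 (cv2) and the standard library are available. Lean on these libraries where they do the work, as an engineer would, in place of code of your own. Each camera call takes 0.05 s, during which the arm holds its last target. There are 200 camera calls.

## Working session

There is one attempt and no reset: what is moved stays moved. The work goes in short steps, Python scripts to look and compute and a tool call to move; the robot and the scene stay as the last step left them, time stands still between calls to the robot, and variables do not carry over. Pictures are saved under pics/ and viewed, at most 10 in all, crops included, and the job is handed in when it is done.

Besides the shell and the picture viewer there is one more tool, called as name(argument=value, ...), one argument or row to a line, values as JSON. jog_arm: Moves the arm, as the interface text tells. Its arguments: {"type":"object","properties":{"moves":{"type":"array"},"newtons":{"type":"number"}},"required":["moves"]}

```bash
mkdir -p pics; cat > h.py <<'E'
import numpy as np, cv2
from plant import get_state, capture, close_job, regions_of
def ray(c,uv):
    K=c["mtx"];T=c["world_from_camera"]
    d=T[:3,:3]@np.linalg.inv(K)@np.array([uv[0],uv[1],1.]);return T[:3,3],d
def hit(c,uv,z):
    o,d=ray(c,uv);return (o+d*(z-o[2])/d[2])
def proj(c,p):
    T=np.linalg.inv(c["world_from_camera"]);q=c["mtx"]@(T[:3,:3]@np.array(p)+T[:3,3]);return q[:2]/q[2]
E
python3 - <<'E'
from h import *
s=get_state();print(s["time_s"],s["tcp_pos"],s["eef_rot"],s["gripper_width"])
for n in("scene","side"):
    c=capture(n);cv2.imwrite(f"pics/{n}0.png",c["pixels"]);print(n,c["world_from_camera"][:3,3].round(3))
    for t in("green_a","persimmon","cover_tab","board"):
        for r in regions_of(c,t)[:4]:
            u=r["pixel"];ys,xs=np.nonzero(r["pixels"]);print(t,round(r["confidence"],2),np.round(u),hit(c,u,.09).round(3),xs.min(),xs.max(),ys.min(),ys.max())
E
```

```text
0.0 [0.22608009 0.63548634 0.22564599] [ 1.79907485e+02 -5.39931396e-03 -1.95872759e+01] 0.08754584080894508
scene [-0.49   1.069  1.528]
green_a 0.5 [366. 199.] [ 0.532 -0.249  0.09 ] 364 372 195 200
cover_tab 0.46 [348. 198.] [ 0.582 -0.208  0.09 ] 345 375 188 203
board 0.57 [353. 190.] [ 0.603 -0.255  0.09 ] 326 384 168 220
side [ 0.093 -1.098  1.154]
green_a 0.74 [366. 321.] [ 0.528 -0.317  0.09 ] 357 371 316 333
green_a 0.71 [327. 336.] [ 0.423 -0.322  0.09 ] 321 339 326 342
green_a 0.62 [275. 243.] [0.419 0.039 0.09 ] 239 299 241 246
green_a 0.54 [356. 306.] [ 0.527 -0.262  0.09 ] 350 362 299 314
persimmon 0.78 [326. 313.] [ 0.45  -0.253  0.09 ] 315 333 302 321
persimmon 0.55 [368. 320.] [ 0.534 -0.317  0.09 ] 300 428 274 371
cover_tab 0.63 [292. 271.] [ 0.427 -0.083  0.09 ] 267 321 248 289
cover_tab 0.6 [374. 310.] [ 0.562 -0.291  0.09 ] 365 388 279 331
cover_tab 0.29 [371. 321.] [ 0.539 -0.321  0.09 ] 299 428 274 371
board 0.8 [370. 319.] [ 0.54  -0.315  0.09 ] 299 428 274 371
```

```bash
python3 - <<'E'
import cv2,numpy as np
a=cv2.imread("pics/scene0.png");b=cv2.imread("pics/side0.png")
A=cv2.resize(a[150:240,300:420],(800,600),interpolation=cv2.INTER_CUBIC)
cv2.imwrite("pics/c1.png",A)
cv2.imwrite("pics/c2.png",cv2.resize(b[255:375,290:450],(800,600),interpolation=cv2.INTER_CUBIC))
E
```

```text
(no output)
```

View pics/scene0.png

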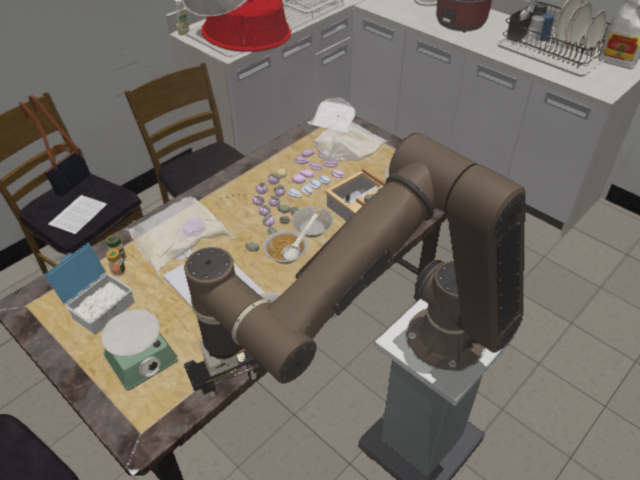

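View pics/c2.png

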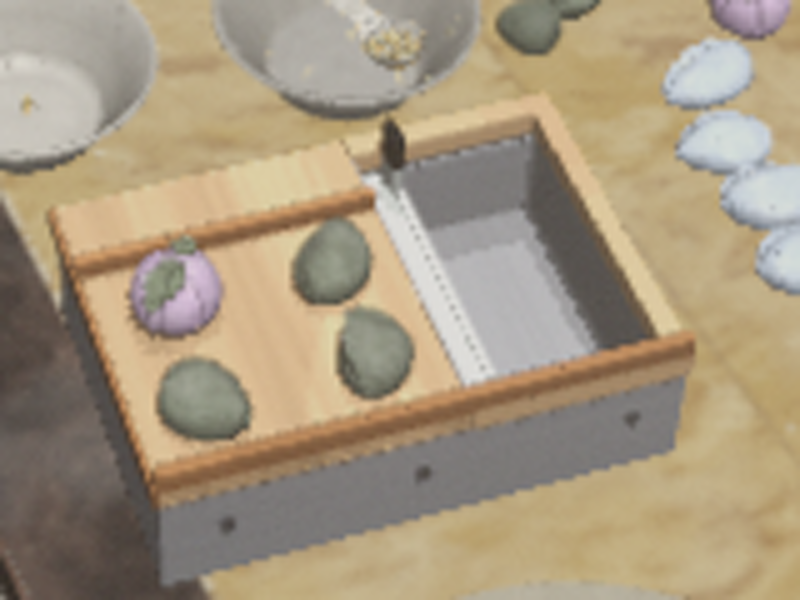

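The side picture shows the board clearly. The persimmon is near-left, one green cake is near-right, and the other two lie ahead of it close to the drop edge. The tab is at about (368,279) in the full picture. Next I fit the board pose from its corners.

```bash
cat >> h.py <<'E'
def bfit(c,uv,P):
    from scipy.optimize import least_squares
    def f(q):
        x,y,t=q;R=np.array([[np.cos(t),-np.sin(t)],[np.sin(t),np.cos(t)]])
        return np.concatenate([proj(c,[*(R@p[:2]+[x,y]),p[2]])-u for p,u in zip(np.array(P),uv)])
    r=least_squares(f,[.52,-.3,0]);return r.x,r.fun
def toboard(q,p):
    x,y,t=q;R=np.array([[np.cos(t),-np.sin(t)],[np.sin(t),np.cos(t)]]);return R.T@(np.array(p)[:2]-[x,y])
def toworld(q,p):
    x,y,t=q;R=np.array([[np.cos(t),-np.sin(t)],[np.sin(t),np.cos(t)]]);return R@np.array(p)[:2]+[x,y]
E
python3 - <<'E'
from h import *
c=capture("side")
uv=np.array([[55,212],[540,95],[155,490],[692,338],[390,120]])/5+[290,255]
P=[[-.145,.104,.078],[.13,.104,.078],[-.145,-.085,.09],[.13,-.085,.09]]
q,f=bfit(c,uv[:4],P);print(q,np.degrees(q[2]),f.round(1))
print("tab",toboard(q,hit(c,uv[4],.103)))
for u in([203,400],[332,262],[375,353],[177,292]):
    print(toboard(q,hit(c,np.array(u)/5+[290,255],.091)).round(4))
print(toworld(q,[-.06,0]))
s=get_state();print(s["eef_rot"]);c=capture("wrist");print(c["hand_eye"].round(3),c["mtx"])
E
```

```text
[ 0.54536133 -0.28735769 -0.09647747] -5.527751773701214 [-1.9  0.3  0.2 -0.2  0.2 -1.   1.4  0.7]
tab [0.03683574 0.08885743]
[-0.1091 -0.0455]
[-0.0211  0.0168]
[-0.0214 -0.044 ]
[-0.1003  0.0222]
[ 0.48564035 -0.28157802]
[ 1.79994573e+02 -1.46476161e-03 -1.95817013e+01]
[[ 0.    -0.97  -0.245  0.066]
 [ 1.     0.    -0.001  0.001]
 [ 0.001 -0.245  0.97  -0.158]
 [ 0.     0.     0.     1.   ]] [[371.64829954   0.         325.79204137]
 [  0.         371.64829954 235.90110591]
 [  0.           0.           1.        ]]
```

jog_arm(
  moves=[
    [[3.9, 2.7, -0.8], 0, 0],
    [[3.9, 2.7, -0.8], 0, 0],
    [[3.9, 2.7, -0.8], 0, 0],
    [[3.9, 2.7, -0.8], 0, 0],
    [[3.9, 2.7, -0.8], 0, 0],
    [[3.9, 2.7, -0.8], 0, 0],
    [[3.9, 2.7, -0.8], 0, 0],
    [[3.9, 2.7, -0.8], 0, 0],
    [[3.9, 2.7, -0.8], -7, 0],
    [[3.9, 2.7, -0.8], -7, 0],
  ],
)

```text
time_s: 1.85
tcp_pos: [0.5083, 0.2531, 0.3074]
eef_rot: [-180.0, -0.0, -5.3]
contact_force: [0.7, 0.9, 0.3]
gripper_width: 0.0006
gripper_force: 0.0
```

jog_arm(
  moves=[
    [[0, 4.9, 0], 0, 0],
    [[0, 4.9, 0], 0, 0],
    [[0, 4.9, 0], 0, 0],
    [[0, 4.9, 0], 0, 0],
    [[0, 4.9, 0], 0, 0],
    [[0, 4.9, 0], 0, 0],
    [[0, 4.9, 0], 0, 0],
    [[0, 4.9, 0], 0, 0],
    [[0, 4.9, 0], 0, 0],
    [[0, 4.9, 0], 0, 0],
    [[0, 4.9, 0], 0, 0],
    [[0, 0, 0], 0, 0],
  ],
)

```text
time_s: 3.35
tcp_pos: [0.4545, -0.2846, 0.3061]
eef_rot: [180.0, 0.1, -5.8]
contact_force: [-0.1, -0.3, 0.1]
gripper_width: 0.0007
gripper_force: 0.0
```

```bash
cat >> h.py <<'E'
from scipy.spatial.transform import Rotation
def wcap(fn=None):
    s=get_state();c=capture("wrist");R=Rotation.from_euler("xyz",s["eef_rot"],degrees=True).as_matrix()
    T=np.eye(4);T[:3,:3]=R;T[:3,3]=s["tcp_pos"];c["T"]=T@c["hand_eye"]
    if fn:cv2.imwrite(fn,c["pixels"])
    return s,c
def whit(c,uv,z):
    K=c["mtx"];d=np.array([uv[0]-K[0,2],uv[1]-K[1,2]]);r=np.hypot(*d);th=r/K[0,0]
    v=np.array([*(d/max(r,1e-9)*np.sin(th)),np.cos(th)]);v=c["T"][:3,:3]@v;o=c["T"][:3,3]
    return o+v*(z-o[2])/v[2]
E
python3 - <<'E'
from h import *
s,c=wcap("pics/w1.png");print(s["time_s"],s["tcp_pos"],s["eef_rot"])
for t in("green_a","persimmon","cover_tab"):
    for r in regions_of(c,t)[:4]:
        u=r["pixel"];ys,xs=np.nonzero(r["pixels"]);print(t,round(r["confidence"],2),np.round(u),whit(c,u,.091).round(3),xs.min(),xs.max(),ys.min(),ys.max())
E
```

```text
3.35 [ 0.45445316 -0.28456797  0.30611468] [ 1.79986538e+02  5.45508080e-02 -5.81172227e+00]
green_a 0.83 [298. 141.] [ 0.526 -0.265  0.091] 275 320 119 161
green_a 0.63 [355. 226.] [ 0.433 -0.314  0.091] 336 379 206 245
green_a 0.62 [361. 139.] [ 0.521 -0.328  0.091] 336 380 121 158
persimmon 0.96 [299. 222.] [ 0.443 -0.256  0.091] 275 320 197 243
cover_tab 0.62 [305.  96.] [ 0.57  -0.276  0.091] 225 382 82 104
cover_tab 0.45 [360. 138.] [ 0.522 -0.327  0.091] 335 381 121 159
```

View pics/w1.png

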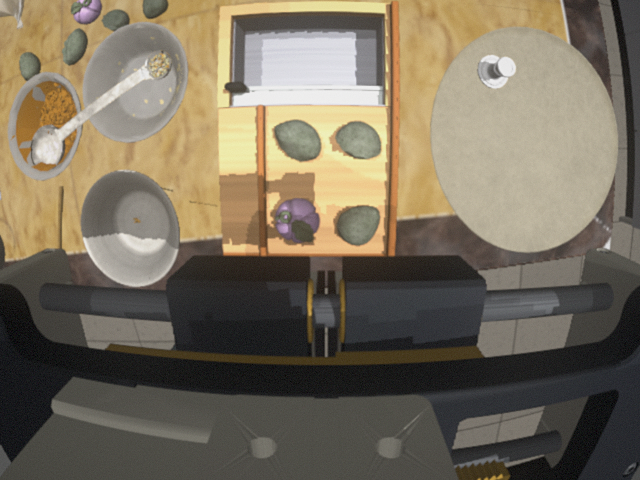

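The wrist view matches the side view. The persimmon is at (298,220) and the green cakes are at (298,140), (359,139) and (358,224). The tab is at (236,87), and the drop edge runs along row 106. I refit the board from these points.

```bash
python3 - <<'E'
from h import *
from scipy.optimize import least_squares
s,c=wcap()
D=[((222,256),-.145,.104,.078),((219,3),.13,.104,.078),((262,106),.015,.0555,.09),((264,255),-.145,.0555,.09),((397,3),.13,-.085,.09),((398,254),-.145,-.085,.09),((232,14),.118,.091,.078),((384,14),.118,-.072,.078)]
W=[whit(c,u,z)[:2] for u,_,_,z in D]
f=lambda q:np.concatenate([toworld(q,[x,y])-w for w,(_,x,y,_) in zip(W,D)])
r=least_squares(f,[.545,-.287,-.09]);q=r.x;print(q,np.degrees(q[2]));print((r.fun.reshape(-1,2)*1000).round(1).tolist())
np.save("q.npy",q)
for t,z in(("green_a",.088),("persimmon",.09)):
    for o in regions_of(c,t)[:3]:
        cn=max(cv2.findContours(o["pixels"].astype(np.uint8),0,2)[0],key=cv2.contourArea)
        b=np.array([toboard(q,whit(c,p[0],z)) for p in cn])*1000
        print(t,b.mean(0).round(),b.min(0).round(),b.max(0).round())
print("tab",toboard(q,whit(c,(236,83),.103)))
for p in([-.057,-.014],[-.16,-.045],[.0,.08]):print(p,toworld(q,p))
print("tcp",toboard(q,s["tcp_pos"]))
E
```

```text
[ 0.54840657 -0.28098074 -0.09810035] -5.620736219316844
[[3.0, -2.1], [-4.7, -0.9], [2.5, 1.5], [-2.2, 0.3], [4.1, -2.0], [-3.2, 2.9], [-1.2, 1.1], [1.7, -0.8]]
green_a [-24. -46.] [-43. -69.] [ -4. -25.]
green_a [-112.  -48.] [-132.  -70.] [-91. -25.]
green_a [-24.  16.] [-45.  -8.] [-2. 38.]
persimmon [-106.   16.] [-128.   -8.] [-82.  39.]
tab [0.0357419 0.077667 ]
[-0.057, -0.014] [ 0.49030942 -0.28933067]
[-0.16, -0.045] [ 0.38476841 -0.31009349]
[0.0, 0.08] [ 0.55624202 -0.20136538]
tcp [-0.09260924 -0.00946616]
```

jog_arm(
  moves=[
    [[1.5, -1.2, 0], 0, 0],
    [[1.6, -1.3, 4], 0, 0],
    [[0, 0, 5], 0, 0],
    [[0, 0, 4], 0, 0],
    [[0, 0, 3], 0, 0],
    [[0, 0, 2], 0, 0],
    [[0, 0, 2], 0, 0],
    [[0, 0, 1.5], 0, 0],
    [[0, 0, 0], 0, 0],
  ],
)

```text
time_s: 4.82
tcp_pos: [0.4883, -0.2595, 0.0905]
eef_rot: [-180.0, 0.1, -5.5]
contact_force: [-0.6, 0.2, 0.1]
gripper_width: 0.0005
gripper_force: 0.0
```

```bash
python3 - <<'E'
from h import *
s,c=wcap("pics/w2.png");print(toboard(np.load("q.npy"),s["tcp_pos"]),s["tcp_pos"][2],s["contact_force"])
E
```

```text
[-0.06191219  0.01553087] 0.09054585964842293 [-0.59332967  0.19732865  0.05094186]
```

View pics/w2.png

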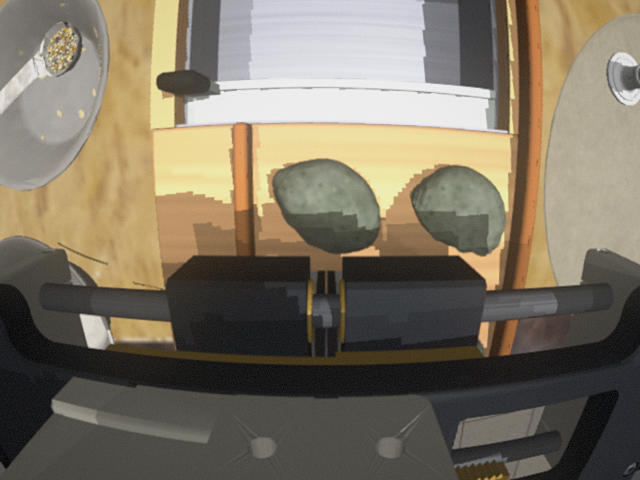

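The fingers stand behind the left cake at (327,205), with the right cake at (460,208) and the cover strip along row 105. Now I sweep.

jog_arm(
  moves=[
    [[0, 0, 0.4], 0, 0],
    [[0.8, -0.1, 0], 0, 0],
    [[0.8, -0.1, 0], 0, 0],
    [[0.8, -0.1, 0], 0, 0],
    [[0.8, -0.1, 0], 0, 0],
    [[0.8, -0.1, 0], 0, 0],
    [[0.9, -0.1, 0], 0, 0],
    [[0.9, -0.1, 0], 0, 0],
    [[0.9, 0, 0], 0, 0],
    [[0.9, 0, 0], 0, 0],
    [[0.9, 0, 0], 0, 0],
    [[0.9, 0, 0], 0, 0],
  ],
)

```text
time_s: 6.38
tcp_pos: [0.5834, -0.2624, 0.0875]
eef_rot: [180.0, -0.0, -5.6]
contact_force: [0.0, -0.1, -0.0]
gripper_width: 0.0002
gripper_force: 0.0
```

```bash
python3 - <<'E'
from h import *
s,c=wcap("pics/w3.png");q=np.load("q.npy");print(toboard(q,s["tcp_pos"]),s["tcp_pos"][2],s["contact_force"])
for r in regions_of(c,"green_a"):print(r["confidence"],r["pixel"],toboard(q,whit(c,r["pixel"],.09)),toboard(q,whit(c,r["pixel"],.02)))
E
```

```text
[0.03298222 0.02195884] 0.08753934704690938 [ 0.00077385 -0.06716848 -0.03181944]
0.87 [324.7, 151.1] [0.09551654 0.02138351] [0.0941758  0.02162904]
0.49 [466.6, 420.5] [-0.05186507 -0.06136572] [-0.11939996 -0.09828572]
```

View pics/w3.png

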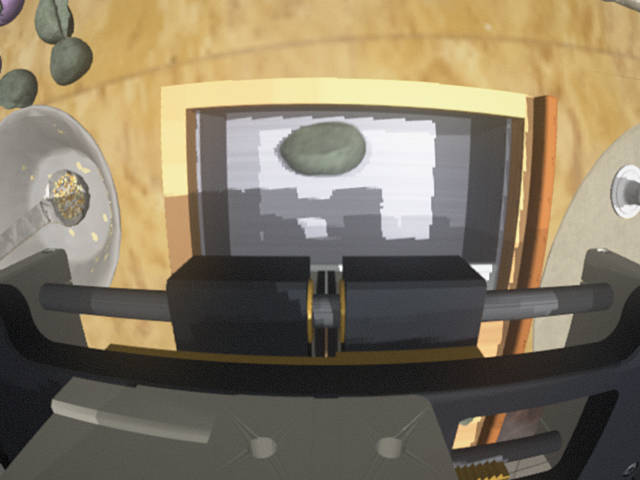

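The first cake lies on the well floor at (322,148). On to the second, on the right.

jog_arm(
  moves=[
    [[0, 0, -2.5], 0, 0],
    [[0, 0, -2.5], 0, 0],
    [[-3.2, 2.3, 0], 0, 0],
    [[-3.2, 2.3, 0], 0, 0],
    [[-3.1, 2.2, 0], 0, 0],
    [[0, 0, 0], 0, 0],
    [[0, 0, 1.7], 0, 0],
    [[0, 0, 1.7], 0, 0],
    [[0, 0, 1.4], 0, 0],
    [[0, 0, 0.3], 0, 0],
    [[0, 0, 0], 0, 0],
  ],
)

```text
time_s: 7.85
tcp_pos: [0.4817, -0.3206, 0.0862]
eef_rot: [180.0, 0.0, -5.6]
contact_force: [0.2, 0.6, -0.6]
gripper_width: 0.0008
gripper_force: 0.0
```

```bash
python3 - <<'E'
from h import *
s,c=wcap("pics/w4.png");q=np.load("q.npy");print(toboard(q,s["tcp_pos"]),s["tcp_pos"][2],s["contact_force"])
for r in regions_of(c,"green_a"):print(r["confidence"],r["pixel"],toboard(q,whit(c,r["pixel"],.088)),toboard(q,whit(c,r["pixel"],.02)))
E
```

```text
[-0.06245968 -0.04595695] 0.08618779633413759 [ 0.19353295  0.63127793 -0.55131177]
0.85 [327.4, 205.9] [-0.02325057 -0.04767485] [-0.03473653 -0.04794686]
0.61 [211.9, 43.1] [0.04923473 0.00221539] [0.069253   0.02362714]
```

jog_arm(
  moves=[
    [[0.8, 0.1, 0], 0, 0],
    [[0.8, 0.1, 0], 0, 0],
    [[0.8, 0, 0], 0, 0],
    [[0.8, 0, 0], 0, 0],
    [[0.8, 0, 0], 0, 0],
    [[0.9, 0, 0], 0, 0],
    [[0.9, 0, 0], 0, 0],
    [[0.9, 0, 0], 0, 0],
    [[0.9, 0, 0], 0, 0],
    [[0.9, 0, 0], 0, 0],
    [[0.9, 0, 0], 0, 0],
  ],
)

```text
time_s: 9.32
tcp_pos: [0.5756, -0.3319, 0.0866]
eef_rot: [180.0, -0.0, -5.6]
contact_force: [0.7, -1.1, -0.4]
gripper_width: 0.0005
gripper_force: 0.0
```

```bash
python3 - <<'E'
from h import *
s,c=wcap("pics/w4b.png");q=np.load("q.npy");print(toboard(q,s["tcp_pos"]),s["tcp_pos"][2],s["contact_force"])
for r in regions_of(c,"green_a"):print(r["confidence"],r["pixel"],toboard(q,whit(c,r["pixel"],.088)),toboard(q,whit(c,r["pixel"],.02)))
E
```

```text
[ 0.03205394 -0.0480113 ] 0.08656221738566354 [ 0.66451121 -1.08526562 -0.40506797]
0.85 [213.3, 191.7] [0.07786974 0.00020206] [0.06933443 0.02158573]
0.57 [296.8, 153.6] [ 0.09357157 -0.03687157] [ 0.09184212 -0.03155723]
```

jog_arm(
  moves=[
    [[0, 0, -2.5], 0, 0],
    [[0, 0, -2.5], 0, 0],
    [[-4.5, 0, 0], 0, 0],
    [[-4.5, 0, 0], 0, 0],
    [[-4.5, 0, 0], 0, 0],
    [[-4.5, 0.1, 0], 0, 0],
    [[0, 0, 0], 0, 0],
    [[0, 0, 1.7], 0, 0],
    [[0, 0, 1.7], 0, 0],
    [[0, 0, 1.4], 0, 0],
    [[0, 0, 0.3], 0, 0],
    [[0, 0, 0], 0, 0],
  ],
)

```text
time_s: 10.92
tcp_pos: [0.3959, -0.3154, 0.0856]
eef_rot: [180.0, 0.0, -5.6]
contact_force: [0.1, -1.0, 0.5]
gripper_width: 0.0005
gripper_force: 0.0
```

```bash
python3 - <<'E'
from h import *
s,c=wcap("pics/w5.png");q=np.load("q.npy");print(toboard(q,s["tcp_pos"]),s["tcp_pos"][2],s["contact_force"])
for t in("green_a","persimmon"):
  for r in regions_of(c,t):print(r["confidence"],r["pixel"],toboard(q,whit(c,r["pixel"],.09)),toboard(q,whit(c,r["pixel"],.02)))
E
```

```text
[-0.14837105 -0.04919998] 0.08557613945274743 [ 0.05252959 -1.02151804  0.51838188]
0.89 [319.5, 213.4] [-0.11193345 -0.04759604] [-0.12518548 -0.0463678 ]
0.59 [173.0, 199.1] [-0.10497949  0.01741487] [-0.11506801  0.04821809]
```

View pics/w5.png

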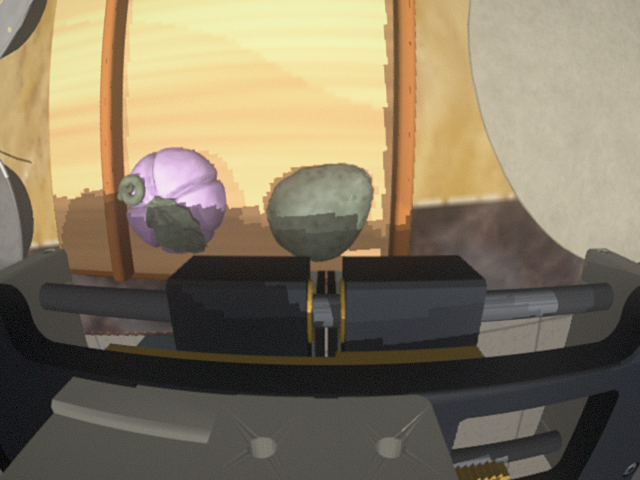

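The third cake is at (320,213), well clear of the persimmon at (175,200).

jog_arm(
  moves=[
    [[0.8, 0, 0], 0, 0],
    [[0.8, 0, 0], 0, 0],
    [[0.8, 0, 0], 0, 0],
    [[0.8, 0, 0], 0, 0],
    [[0.9, 0, 0], 0, 0],
    [[0.9, 0, 0], 0, 0],
    [[0.9, 0, 0], 0, 0],
    [[0.9, 0, 0], 0, 0],
    [[0.9, 0, 0], 0, 0],
    [[0.9, 0, 0], 0, 0],
  ],
)

```text
time_s: 12.32
tcp_pos: [0.4819, -0.3237, 0.0855]
eef_rot: [-180.0, 0.0, -5.6]
contact_force: [-0.0, -0.4, -0.2]
gripper_width: 0.0004
gripper_force: 0.1
```

```bash
python3 - <<'E'
from h import *
s,c=wcap("pics/w6.png");q=np.load("q.npy");print(toboard(q,s["tcp_pos"]),s["tcp_pos"][2],s["contact_force"])
for r in regions_of(c,"green_a"):print(r["confidence"],r["pixel"],toboard(q,whit(c,r["pixel"],.088)),toboard(q,whit(c,r["pixel"],.02)))
E
```

```text
[-0.06200225 -0.04907563] 0.08553742447948948 [-0.02839615 -0.35942991 -0.15690534]
0.88 [325.4, 227.1] [-0.03193115 -0.04996502] [-0.0474008  -0.04986166]
0.8 [294.4, 15.8] [ 0.05973118 -0.03683557] [ 0.0842552  -0.03100363]
0.72 [207.5, 43.8] [0.04943464 0.00087874] [0.06946612 0.02316602]
```

jog_arm(
  moves=[
    [[0.8, 0, 0], 0, 0],
    [[0.8, 0, 0], 0, 0],
    [[0.8, 0, 0], 0, 0],
    [[0.8, 0, 0], 0, 0],
    [[0.8, 0, 0], 0, 0],
    [[0.8, 0, 0], 0, 0],
    [[0.8, 0, 0], 0, 0],
    [[0.8, 0, 0], 0, 0],
    [[0.8, 0, 0], 0, 0],
    [[0.8, 0, 0], 0, 0],
    [[0.8, 0, 0], 0, 0],
    [[0.8, 0, 0], 0, 0],
  ],
)

```text
time_s: 13.92
tcp_pos: [0.5774, -0.3331, 0.0855]
eef_rot: [-180.0, 0.0, -5.6]
contact_force: [-0.4, -0.1, 0.6]
gripper_width: 0.0005
gripper_force: 0.0
```

jog_arm(
  moves=[
    [[0, 0, -2.5], 0, 0],
    [[0, 0, -3.5], 0, 0],
    [[-1, -3.3, 0], 0, 0],
    [[-1, -3.3, 0], 0, 0],
    [[-1, -3.2, 0], 0, 0],
    [[-1, -3, 0], 0, 0],
    [[0, 0, 0], 0, 0],
  ],
)

```text
time_s: 14.8
tcp_pos: [0.5495, -0.2001, 0.1461]
eef_rot: [-180.0, -0.0, -5.5]
contact_force: [1.2, 0.1, 0.3]
gripper_width: 0.0002
gripper_force: 0.0
```

```bash
python3 - <<'E'
from h import *
s,c=wcap("pics/w7.png");q=np.load("q.npy");print(toboard(q,s["tcp_pos"]),s["tcp_pos"][2],s["contact_force"])
for r in regions_of(c,"green_a"):print(r["confidence"],r["pixel"],toboard(q,whit(c,r["pixel"],.088)),toboard(q,whit(c,r["pixel"],.02)))
E
```

```text
[-0.00680563  0.08059949] 0.14606033039227057 [1.1658523  0.09964533 0.29649147]
0.94 [479.5, 149.7] [ 0.05874807 -0.01415136] [ 0.05878611 -0.04360489]
0.79 [463.5, 103.9] [ 0.08609879 -0.00279843] [ 0.09473084 -0.02868469]
0.56 [401.5, 131.4] [0.06705688 0.0356842 ] [0.06970568 0.02188975]
```

View pics/w7.png

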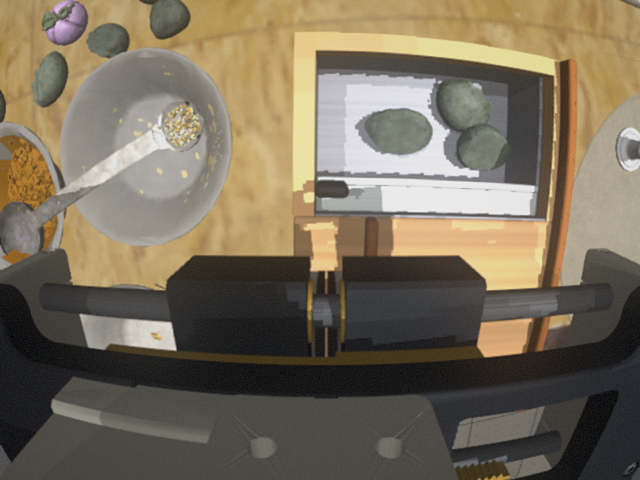

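All three cakes lie low in the well, at (398,131), (462,104) and (483,147). The tab is at (332,188), straight ahead of the fingers.

jog_arm(
  moves=[
    [[0, -0.4, 2], 0, 0],
    [[0, 0, 2], 0, 0],
    [[0, 0, 1.3], 0, 0],
    [[0, 0, 0.2], 0, 0],
    [[1, 0, 0], 0, 0],
    [[1, 0, 0], 0, 0],
    [[0.8, 0, 0], 0, 0],
    [[0.8, 0, 0], 0, 0],
    [[0.8, 0, 0], 0, 0],
    [[0.8, 0, 0], 0, 0],
    [[0.8, 0, 0], 0, 0],
    [[0.8, 0, 0], 0, 0],
  ],
)

```text
time_s: 16.4
tcp_pos: [0.618, -0.2045, 0.0905]
eef_rot: [180.0, 0.0, -5.6]
contact_force: [-1.4, -1.0, 0.8]
gripper_width: 0.0002
gripper_force: 0.6
```

jog_arm(
  moves=[
    [[0.8, 0, 0], 0, 0],
    [[0.8, 0, 0], 0, 0],
    [[0.8, 0, 0], 0, 0],
  ],
)

```text
time_s: 16.77
tcp_pos: [0.6419, -0.2068, 0.0905]
eef_rot: [180.0, 0.0, -5.6]
contact_force: [-1.7, -0.4, 0.2]
gripper_width: 0.0005
gripper_force: 0.6
```

```bash
python3 - <<'E'
from h import *
s,c=wcap("pics/w8.png");q=np.load("q.npy");print(toboard(q,s["tcp_pos"]),s["tcp_pos"][2],s["contact_force"])
E
```

```text
[0.08579913 0.08301065] 0.09051490729362745 [-1.74154648 -0.35623176  0.20375339]
```

View pics/w8.png

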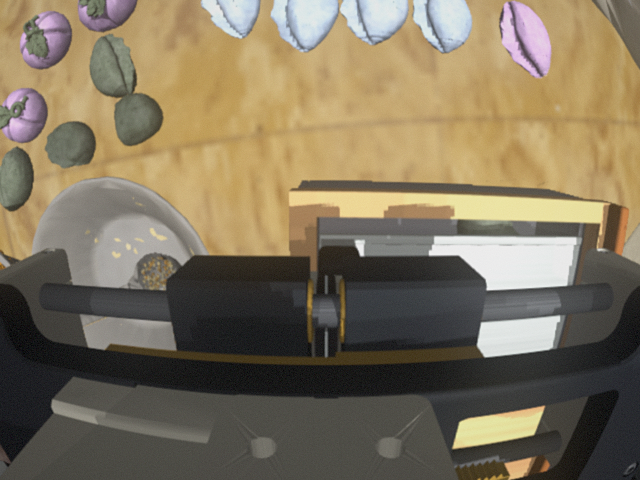

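The cover is following the tab, with its leading edge near row 240 and a gap of about 15–20 mm left. I go on in small steps and watch the force.

jog_arm(
  moves=[
    [[0.4, 0, 0], 0, 0],
    [[0.4, 0, 0], 0, 0],
    [[0.3, 0, 0], 0, 0],
    [[0.2, 0, 0], 0, 0],
  ],
)

```text
time_s: 17.32
tcp_pos: [0.6545, -0.208, 0.0905]
eef_rot: [-180.0, 0.0, -5.6]
contact_force: [-1.3, -0.5, -0.5]
gripper_width: 0.0005
gripper_force: 0.4
```

jog_arm(
  moves=[
    [[0.2, 0, 0], 0, 0],
    [[0.2, 0, 0], 0, 0],
  ],
)

```text
time_s: 17.58
tcp_pos: [0.6551, -0.208, 0.0904]
eef_rot: [-180.0, 0.4, -5.6]
contact_force: [-14.4, 3.2, 9.6]
gripper_width: 0.0007
gripper_force: 7.6
```

jog_arm(
  moves=[
    [[0.2, 0, 0], 0, 0],
    [[0.1, 0, 0], 0, 0],
  ],
)

```text
time_s: 17.82
tcp_pos: [0.6553, -0.2081, 0.0903]
eef_rot: [-180.0, 0.7, -5.6]
contact_force: [-21.8, 6.8, 16.2]
gripper_width: 0.0003
gripper_force: 11.3
```

The stop is reached. I back off, rise and check.

jog_arm(
  moves=[
    [[-1.5, 0, 0], 0, 0],
    [[-2.5, 0, 0], 0, 0],
    [[0, 0, -4], 0, 0],
    [[-4, 0, -5], 0, 0],
    [[-4, 3, -5], 0, 0],
    [[-4, 3, -4], 0, 0],
    [[0, 0, 0], 0, 0],
    [[0, 0, 0], 0, 0],
  ],
)

```text
time_s: 18.82
tcp_pos: [0.5034, -0.2492, 0.2629]
eef_rot: [-180.0, -0.1, -5.6]
contact_force: [1.2, 0.4, -0.4]
gripper_width: 0.0003
gripper_force: 0.0
```

```bash
python3 - <<'E'
from h import *
s,c=wcap("pics/w9.png");q=np.load("q.npy");print(toboard(q,s["tcp_pos"]),s["tcp_pos"][2],s["contact_force"])
for t in("green_a","persimmon"):
  for r in regions_of(c,t):print(t,r["confidence"],r["pixel"],toboard(q,whit(c,r["pixel"],.09)))
E
```

```text
[-0.04792781  0.02721126] 0.26287190779261 [ 1.20937221  0.37450726 -0.40079112]
persimmon 0.94 [330.6, 264.3] [-0.09316363  0.02177075]
```

View pics/w9.png

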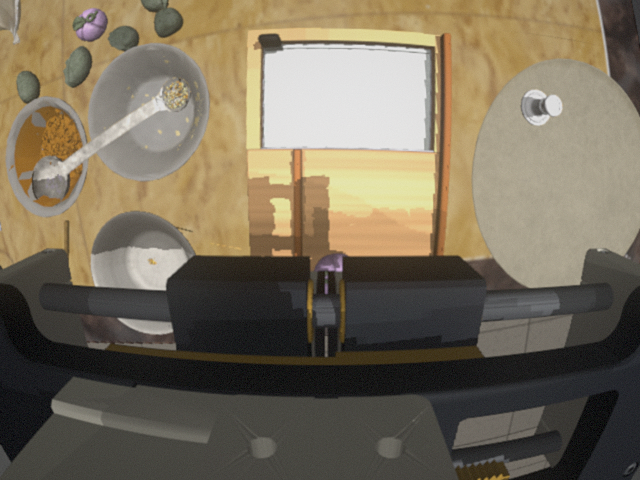

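The cover fills the whole well, the tab is at the far corner (270,41), and the persimmon still stands at (331,264). I hand the job in.

```bash
python3 -c "
from plant import close_job;print(close_job())"
```

```text
the job is handed in; nothing more can be done
None
```

I handed the job in at about 19 s of the 58 s; no verdict was returned, but the last pictures showed all three green cakes in the well, the cover slid to its stop over them, and the persimmon still standing on the board.

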